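# Gauge the parallels with the fingers and clamp the 16 mm one in the vise

## Task

The three unmarked steel parallels standing in the wooden rack are 13, 16 and 19 mm thick: gauge them where they stand by pinching them across their thickness, and take out the 16 mm one, leaving the other two in their grooves. The jaws need its broad faces, so stand it on edge on the bare worktop, let go, take it again by its two ends and lower it between the open jaws of the small vise, along the jaws and down on the bed. Then slide the moving jaw shut so that the parallel sits between both jaws without a gap; do not drop any of them, and leave the other things on the bench where they lie.

Things in the scene. Friction and masses are not known exactly. Their poses are not given: they have to be found in the camera images.
- rack: fixed wooden rack, 78 deep (x) x 200 long (y) x 34 mm high; origin: centre of its underside. Its front and back cheeks (50 mm apart inside) have three facing pairs of grooves at y = +72, 0, -72 mm, where the parallels stand on its floor (8 mm up), tops level with the cheeks, ends 5 mm inside the grooves. Broad faces are free to pinch from above between the cheeks; ends are covered until lifted out
- parallel_a_mid (a point): centre (half-way up) of one of three steel parallels: a bright bar 60 mm long (x), 26 mm high (z), three small dark holes in each broad face. They differ only in thickness (y): 13, 16 or 19 mm; which is which is not told, pinch to find out. Starts on edge in a groove of the rack, length along the rack's x, able to shift a few mm in the 21.5 mm wide groove. 0.1 to 0.35 kg
- parallel_b_mid (a point): centre (half-way up) of one of three steel parallels: a bright bar 60 mm long (x), 26 mm high (z), three small dark holes in each broad face. They differ only in thickness (y): 13, 16 or 19 mm; which is which is not told, pinch to find out. Starts on edge in a groove of the rack, length along the rack's x, able to shift a few mm in the 21.5 mm wide groove. 0.1 to 0.35 kg
- parallel_c_mid (a point): centre (half-way up) of one of three steel parallels: a bright bar 60 mm long (x), 26 mm high (z), three small dark holes in each broad face. They differ only in thickness (y): 13, 16 or 19 mm; which is which is not told, pinch to find out. Starts on edge in a groove of the rack, length along the rack's x, able to shift a few mm in the 21.5 mm wide groove. 0.1 to 0.35 kg
- vise_seat (a point): point on the bed of a small fixed grey vise, at the foot of the middle of the fixed jaw's face, 16 mm above the worktop; x along the jaw faces, y into the fixed jaw, z up. Jaws rise 24 mm above it, 38 mm wide (x). A seated parallel has its length along x, middle at x = 0, touches the fixed jaw, sticks out 11 mm at each end; its centre is 13 mm above this point
- vise: fixed body of the vise, 125 mm long (y), 38 mm wide; origin: centre of its underside; axes as vise_seat, which lies at x 0, y +41, z +16 mm in it. Moving jaw on the -y side of the fixed one. At y -38 to -52 mm a screw bracket rises to 30 mm above the worktop; behind it (to y -63 mm) a screw with a cross bar 50 mm wide, to 31 mm above the worktop
- vise_jaw (a joint): opening of the moving jaw (m), 0 to 0.030, growing along the vise's -y: the gap between the jaws is this value plus 0.001. It slides easily (under 2 N) and stays where it is left; take it by its two sides from above or push it from behind
- jaw_top (a point): centre of the top of the vise's moving jaw, 40 mm above the worktop: a block 36 mm wide (x), 26 mm long (y), 24 mm high, axes as the vise; its face is 13 mm from this point along +y, its back 13 mm along -y
- dust_brush: flat dust brush with wooden handle, 37x165x10 mm, lying loose on the worktop behind the work; bystander; origin at the centre of its underside
- setting_ring_1: steel setting ring with black knurled rim, 52 mm across, 12 mm high, lying loose at the back end of the strip between rack and vise, which is bare worktop in front of it (x up to 0.60 m); bystander; origin at the centre of its underside
- feeler_gauge: steel feeler gauge pack, 13x93x13 mm, lying loose near the front edge; bystander; origin at the centre of its underside
- pen_2: red and white marker pen, 17x135x16 mm, lying loose behind the vise; bystander; origin at the centre of its underside
There are look-alikes about, which are no part of the job. Leave any red or turquoise look-alike of the part that bears parallel_c_mid alone.

How it is judged:
By the outcome, as a careful person would: the job done as asked, in the order asked, and still so for the second after the job is handed in, with the robot touching nothing.
It also fails if it takes over 64 s, if anything falls off the work surface, if the arm or the gripper's body presses on something with over 40 N, if the wrist force passes 120 N, or if a joint passes its speed limit or range.

## Robot

A 6-joint arm with a two-finger parallel gripper is mounted at the origin on a cart in front of the work surface, level with it; the furniture and walls round the work are solid. World frame = base frame: x ahead of the robot, y to its left, z up, the work surface at z = 0. Lengths are in mm, angles in rad, forces in N, time in s.
With the tool pointing down it reaches from about 275 to 725 mm from the base axis. Payload 15.9 kg.
Tool frame: the origin (TCP) lies midway between the tips of the shut fingers; the grasp point (between the pads) lies 19 mm behind it; z points along the fingers, y is the direction in which the jaws open and shut (so a half turn about z gives the same grasp; the last joint's range is limited). The gripper opens to 85 mm and grips with 20 to 120 N. Pads are 22 mm wide; open, the fingers measure 114 mm over their backs; the gripper's body (76 mm by 85 mm) begins 54 mm behind the grasp point. The pads swing forward as they close: fully open they stand 13 mm farther back than shut.
Start: joints at [1.106, 0.213, -0.034, 1.323, 0, 1.571], TCP at [224.114, 446.943, 231.306] pointing down, gripper open.
Joint ranges: [-2.98, 2.98], [-0.74, 1.72], [-1.14, 1.35], [-2.1, 2.04], [-1.57, 1.44], [-3.14, 3.14]. Speed limits (rad/s): [1.89, 1.89, 2.39, 2.57, 3.14, 3.14].

## Interface

Orientations are given as a unit quaternion [w, x, y, z].
In Python, from rig import bot, effector, imaging, job gives the robot as it stands. Calls block until the motion is done:
- bot.move_pose(position, orientation): joint-space move of the TCP to a pose.
- bot.line_to(position, frame=None, feed=150, guard=None): straight line of the TCP; frame=None keeps the orientation; feed is the mean speed in mm/s. With guard (N) it stops when the force on the tool has changed by that much, and returns True; else False.
- bot.goto_joints(angles): joint-space move.
- effector.open_jaws() and effector.clamp(): open the fingers fully, or close them until they stop; the grip force is fixed at half the most.
- bot.dwell(seconds).
- bot.inverse_kinematics(position, orientation): joint angles nearest the present ones, or None.
- imaging.read_camera(name): name is "scene" or "top" or "wrist"; returns the picture (384x512x3 uint8, red, green, blue); there is no depth.
- imaging.camera_params(name): a dict with "fx", "fy", "cx", "cy" (pixels), "dist" ([k1, k2, p1, p2, k3] as OpenCV has them; the pictures are not rectified), "T" (4x4, takes a point from camera to world coordinates). Camera axes: x right, y down, z forward; pixel columns grow to the right and rows downward; lengths in mm; the calibration is good to about 2 mm. A picture is of the moment at which its call begins: read the wrist's pose just before it. camera_params takes no time and is no camera call; for the wrist camera it gives the pose at the moment of the call.
A pose or a line that the arm cannot do raises bot.PlanningError and nothing moves.
- job.hand_in(): hands the job in, once; it reports no verdict.
Readings, each from a call of its own:
- bot.get_t(): time.
- bot.get_qpos(): joint angles.
- bot.get_joint_vel(): joint speeds.
- bot.get_joint_efforts(): joint torques, N m.
- bot.get_eef_pos(): TCP position.
- bot.get_orientation(): TCP orientation.
- bot.get_wrist_force(): force on the tool from outside, world axes, zero at the start.
- bot.get_ft_torque(): the same for the moment, N m.
- bot.get_grip_width(): finger opening in mm.
Only numpy, scipy, OpenCV 4.12 (cv2) and the standard library are available. Lean on these libraries where they do the work, as an engineer would, in place of code of your own. Each camera call takes 0.05 s, during which the arm holds its last target.

## Working session

There is one attempt and no reset: what is moved stays moved. The work goes in short steps, each a Python script; the robot and the scene stay as the last script left them, time stands still between calls to the robot, and variables do not carry over. Pictures are saved under pics/ and viewed, and the job is handed in when it is done.

```bash
ls; mkdir -p pics; python3 - <<'E'
from rig import bot, effector, imaging, job
import cv2
print(bot.get_t(), bot.get_qpos(), bot.get_eef_pos(), bot.get_orientation(), bot.get_grip_width())
for n in ["scene","top","wrist"]:
    p=imaging.camera_params(n); im=imaging.read_camera(n)
    print(n,p)
    cv2.imwrite(f"pics/{n}0.png",im[:,:,::-1])
E
```

```text
pics
0.0 [ 1.10600408e+00  2.13338903e-01 -3.50544162e-02  1.32349857e+00
  5.48361032e-07  1.57078783e+00] [223.96672233 446.65495428 230.82664084] [-1.26427888e-04  2.30305721e-01  9.73118171e-01 -5.32989096e-04] 85.76928960653476
scene {'fx': 444.8464223743566, 'fy': 444.8464223743566, 'cx': 252.69765025828818, 'cy': 193.97516978995665, 'dist': array([0.0557977, 0.       , 0.       , 0.       , 0.       ]), 'T': array([[ 6.62552993e-01, -4.75968922e-01,  5.78339966e-01,
        -9.16524706e+01],
       [-7.48823674e-01, -4.38371116e-01,  4.97085375e-01,
        -5.13729081e+02],
       [ 1.69303462e-02, -7.62420061e-01, -6.46860892e-01,
         7.73998233e+02],
       [ 0.00000000e+00,  0.00000000e+00,  0.00000000e+00,
         1.00000000e+00]])}
top {'fx': 356.2590867458659, 'fy': 356.2590867458659, 'cx': 250.051258883094, 'cy': 193.6155144542635, 'dist': array([-0.01064113,  0.        ,  0.        ,  0.        ,  0.        ]), 'T': array([[-6.02659495e-03, -9.99066024e-01,  4.27873765e-02,
         4.89245812e+02],
       [-9.99663416e-01,  4.93943946e-03, -2.54687349e-02,
         7.15983465e+01],
       [ 2.52336020e-02, -4.29264647e-02, -9.98759523e-01,
         8.87242482e+02],
       [ 0.00000000e+00,  0.00000000e+00,  0.00000000e+00,
         1.00000000e+00]])}
wrist {'fx': 311.3039757122717, 'fy': 311.3039757122717, 'cx': 251.4564101255752, 'cy': 191.47761035469733, 'dist': array([-0.0336303,  0.       ,  0.       ,  0.       ,  0.       ]), 'T': array([[ 4.48117876e-01,  8.46315401e-01,  2.87994117e-01,
         1.49103531e+02],
       [ 8.93974429e-01, -4.24336314e-01, -1.44043096e-01,
         4.84042365e+02],
       [ 3.00471649e-04,  3.22007662e-01, -9.46737015e-01,
         3.74737435e+02],
       [ 0.00000000e+00,  0.00000000e+00,  0.00000000e+00,
         1.00000000e+00]])}
```

View pics/scene0.png

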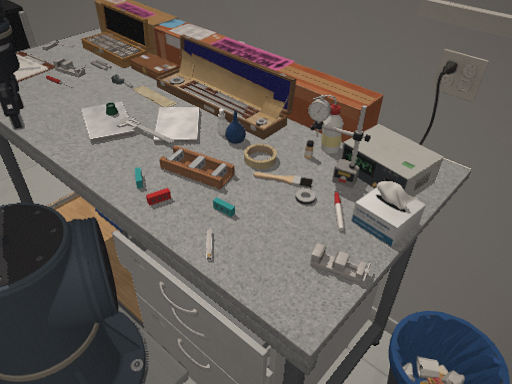

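View pics/top0.png

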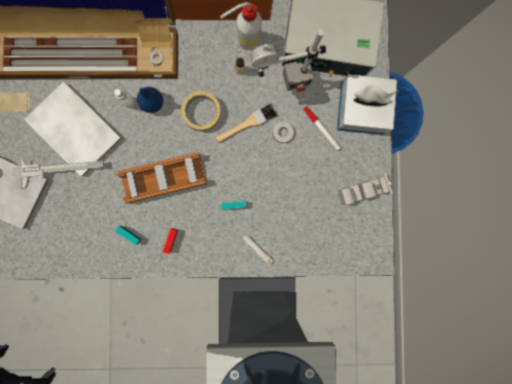

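View pics/wrist0.png

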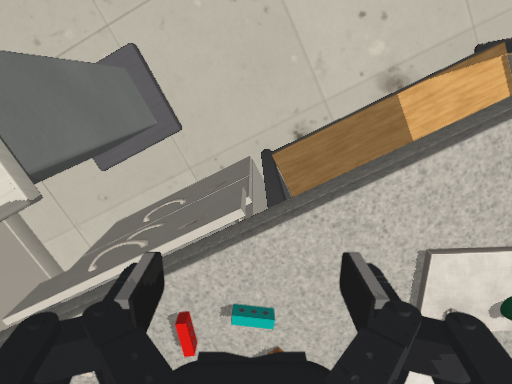

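The rack is at top-view pixel (162,178) and the vise at (366,190). There are two turquoise look-alikes at (234,205) and (128,235), and a red one at (170,240). I'll look at enlarged crops, then take rough positions.

```bash
cat > h.py <<'E'
import numpy as np, cv2
from scipy.spatial.transform import Rotation as Rn
def K(p): return np.array([[p['fx'],0,p['cx']],[0,p['fy'],p['cy']],[0,0,1.]])
def ray(p,uv):
    u=cv2.undistortPoints(np.array(uv,float).reshape(-1,1,2),K(p),p['dist']).reshape(-1,2)
    d=np.c_[u,np.ones(len(u))]@p['T'][:3,:3].T
    return p['T'][:3,3],d
def onz(p,uv,z):
    o,d=ray(p,uv); return o+d*((z-o[2])/d[:,2])[:,None]
def proj(p,X):
    T=np.linalg.inv(p['T']); r=cv2.Rodrigues(T[:3,:3])[0]
    return cv2.projectPoints(np.array(X,float).reshape(-1,3),r,T[:3,3],K(p),p['dist'])[0].reshape(-1,2)
def tri(rays):
    A=np.zeros((3,3));b=np.zeros(3)
    for o,d in rays:
        d=d/np.linalg.norm(d);M=np.eye(3)-np.outer(d,d);A+=M;b+=M@o
    X=np.linalg.solve(A,b)
    res=[np.linalg.norm(np.cross(X-o,d/np.linalg.norm(d))) for o,d in rays]
    return X,res
def quat(a):  # tool down, tool y at angle a (rad) in world xy, camera side = a+90deg
    y=np.array([np.cos(a),np.sin(a),0]);z=np.array([0,0,-1.]);x=np.cross(y,z)
    q=Rn.from_matrix(np.c_[x,y,z]).as_quat(); return [q[3],q[0],q[1],q[2]]
E
python3 - <<'E'
from rig import imaging
from h import *
p=imaging.camera_params("top");s=imaging.camera_params("scene")
print(onz(p,[[162,178],[125,190],[203,165]],34).round())
print(onz(p,[[366,190],[388,185],[347,195]],30).round())
print(onz(p,[[283,132],[234,205]],10).round())
t=cv2.imread("pics/top0.png");c=cv2.imread("pics/scene0.png")
f=lambda im,x,y,w,h,k:cv2.resize(im[y:y+h,x:x+w],None,fx=k,fy=k,interpolation=cv2.INTER_CUBIC)
a=f(t,105,140,110,75,3.6);b=f(t,325,160,80,55,4.5);d=f(c,150,135,100,60,4);e=f(c,295,230,90,60,4.4)
W=np.zeros((560,800,3),np.uint8)
for im,x,y in((a,0,0),(b,400,0),(d,0,275),(e,402,275)): 
    hh=min(im.shape[0],560-y);ww=min(im.shape[1],800-x);W[y:y+hh,x:x+ww]=im[:hh,:ww]
cv2.imwrite("pics/crops0.png",W)
E
```

```text
[[564. 260.  34.]
 [536. 348.  34.]
 [595. 162.  34.]]
[[ 533. -233.   30.]
 [ 545. -287.   30.]
 [ 521. -186.   30.]]
[[680. -34.  10.]
 [499.  89.  10.]]
```

View pics/crops0.png

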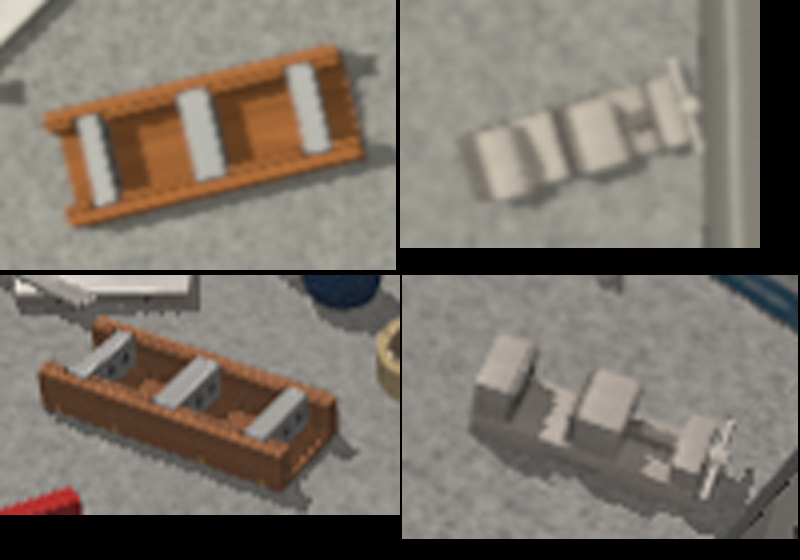

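The crops show three bright bars in the brown rack, and a grey vise open by roughly 25 mm with its screw at the right (−y) end. Next are two wrist views over the rack.

```bash
python3 - <<'E'
from rig import bot, imaging
from h import *
for a in (107.6,-72.4,13.7,193.7):
    A=np.radians(a); pos=[564,260,200] if abs(a) in(107.6,72.4) else [533,-233,200]
    q=bot.inverse_kinematics(pos,quat(A)); print(a,None if q is None else np.round(q,2))
A=np.radians(107.6);tx=np.array([-np.sin(A),np.cos(A),0]);ty=np.array([np.cos(A),np.sin(A),0])
c=np.array([564,260,0])
for i,(ox,oy,z) in enumerate([(-35,30,170),(-35,-40,170)]):
    P=c+tx*ox+ty*oy+[0,0,z]
    if i==0: bot.move_pose(list(P),quat(A))
    else: bot.line_to(list(P))
    bot.dwell(0.15)
    p=imaging.camera_params("wrist");im=imaging.read_camera("wrist")
    cv2.imwrite(f"pics/wr{i}.png",im[:,:,::-1]); np.save(f"wr{i}.npy",p,allow_pickle=True)
    print(bot.get_t(),bot.get_eef_pos())
E
```

```text
107.6 [0.43 0.48 0.26 1.35 0.   0.12]
-72.4 [ 0.43  0.48  0.26  1.35  0.   -3.02]
13.7 [-0.41  0.39  0.13  1.31  0.    0.92]
193.7 [-0.41  0.39  0.13  1.31  0.   -2.22]
1.825 [587.81917875 299.89889039 170.37457128]
2.6417 [609.16579835 233.35091782 169.95514783]
```

View pics/wr0.png

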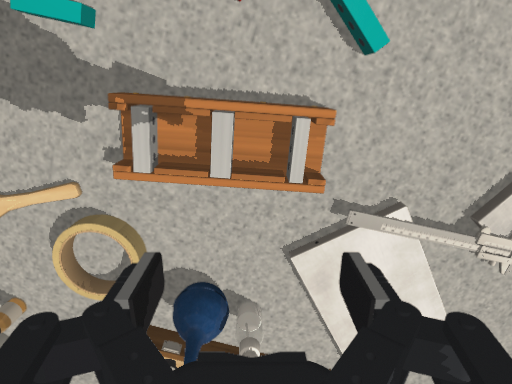

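View pics/wr1.png

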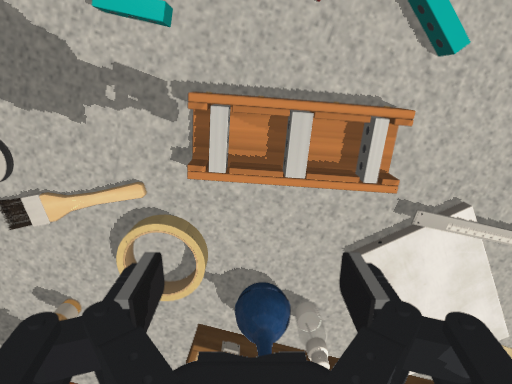

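Both views show the rack with bright bars. In view 0 they are at about (143,139), (222,145) and (300,150), and in view 1 at about (219,139), (300,144) and (374,150). The turquoise look-alikes lie at the top edge. I'll segment the tops of the bars and triangulate.

```bash
cat > seg.py <<'E'
from h import *
def bars(im,orng_min=(0,0)):
    hsv=cv2.cvtColor(im,cv2.COLOR_BGR2HSV)
    wood=cv2.inRange(hsv,(5,110,50),(18,255,255))
    n,l,st,_=cv2.connectedComponentsWithStats(cv2.morphologyEx(wood,cv2.MORPH_CLOSE,np.ones((25,25))))
    return hsv,wood
E
python3 - <<'E'
from seg import *
out=[]
for i in (0,1):
    im=cv2.imread(f"pics/wr{i}.png");hsv=cv2.cvtColor(im,cv2.COLOR_BGR2HSV)
    x0,y0,x1,y1=((105,85,340,200),(180,85,420,200))[i]
    cr=im[y0:y1,x0:x1];h=hsv[y0:y1,x0:x1]
    wood=cv2.inRange(h,(3,100,40),(20,255,255))
    hull=cv2.convexHull(np.vstack([c for c in cv2.findContours(wood,0,2)[0] if cv2.contourArea(c)>50]))
    print(i,"rack rect",cv2.minAreaRect(hull))
    m=np.zeros(wood.shape,np.uint8);cv2.fillConvexPoly(m,hull,255);m=cv2.erode(m,np.ones((3,3)))
    b=cv2.inRange(h,(0,0,125),(180,60,255))&m
    b=cv2.morphologyEx(b,cv2.MORPH_OPEN,np.ones((3,3)))
    vis=cr.copy()
    for c in cv2.findContours(b,0,2)[0]:
        if cv2.contourArea(c)<200: continue
        r=cv2.minAreaRect(c);bx=cv2.boxPoints(r)
        print(cv2.contourArea(c),np.round(r[0]+np.array([x0,y0]),1),np.round(r[1],1),round(r[2],1), h[...,2][int(r[0][1]),int(r[0][0])])
        cv2.drawContours(vis,[c],-1,(0,0,255),1)
    out.append(cv2.resize(vis,(800,int(800*vis.shape[0]/vis.shape[1]/1.35)),interpolation=cv2.INTER_NEAREST))
cv2.imwrite("pics/seg0.png",np.vstack(out))
E
```

```text
0 rack rect ((113.9261474609375, 56.99921417236328), (227.97947692871094, 87.3454360961914), 3.9793827533721924)
251.5 [326.3 150.8] [ 6.  50.8] 8.5 170
838.5 [141. 147.] [50. 18.] 90.0 188
826.5 [299.5 150.2] [14.2 65.5] 6.5 194
1285.0 [221.3 144.6] [21.3 65.3] 2.4 182
275.5 [114.8 128.4] [37.2  9.1] 87.3 164
1 rack rect ((118.26648712158203, 57.2690315246582), (226.9930877685547, 87.70511627197266), 4.085616588592529)
559.0 [399.1 151.1] [12.  53.4] 12.4 176
816.5 [375.9 150.4] [13.7 66.7] 11.3 201
1268.0 [298.7 144.8] [21.1 66.6] 7.1 189
1103.5 [218.2 139. ] [18.2 66.2] 1.8 193
```

View pics/seg0.png

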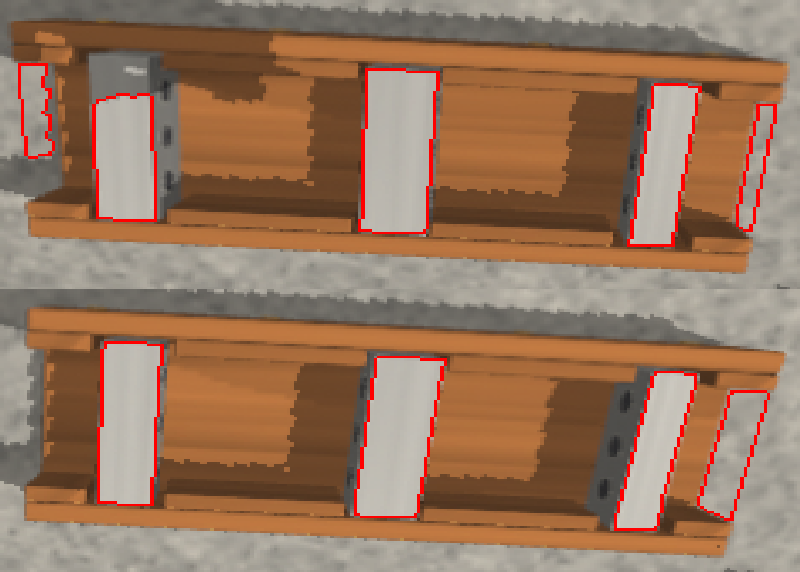

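```bash
python3 - <<'E'
from h import *
p=[np.load(f"wr{i}.npy",allow_pickle=True).item() for i in (0,1)]
M={'R':[(299.5,150.2),(375.9,150.4)],'M':[(221.3,144.6),(298.7,144.8)],'L':[(141.4,138.7),(218.2,139.0)]}
C={}
for k,v in M.items():
    rs=[]
    for q,uv in zip(p,v):
        o,d=ray(q,uv);rs.append((o,d[0]))
    X,r=tri(rs); pl=[onz(q,[uv],34)[0] for q,uv in zip(p,v)]
    C[k]=np.mean(pl,0)
    print(k,X.round(1),np.round(r,2),np.round(pl,1))
d=C['R']-C['L'];print(np.degrees(np.arctan2(d[1],d[0])),np.linalg.norm(d[:2]))
d=C['M']-C['L'];print(np.linalg.norm(d[:2]))
# bar edge angle + thickness from top box corners, view1
E=[('R',[(375.9,150.4),(13.7,66.7),11.3]),('M',[(298.7,144.8),(21.1,66.6),7.1]),('L',[(218.2,139),(18.2,66.2),1.8])]
for k,r in E:
    b=onz(p[1],cv2.boxPoints(r),34)[:,:2]; e=[b[i]-b[i-1] for i in range(4)]
    print(k,[(round(np.linalg.norm(v),1),round(np.degrees(np.arctan2(v[1],v[0])),1)) for v in e[:2]])
# bar centres in start top camera
t=np.load if 0 else None
from rig import imaging
P=imaging.camera_params("top"); print({k:proj(P,C[k])[0].round(1) for k in C})
S=imaging.camera_params("scene"); print({k:proj(S,C[k])[0].round(1) for k in C})
E
```

```text
R [547.8 333.8  34.2] [0.02 0.02] [[547.8 333.9  34. ]
 [547.9 333.9  34. ]]
M [564.5 264.6  34.3] [0.1 0.1] [[564.5 264.6  34. ]
 [564.7 264.7  34. ]]
L [581.8 193.7  32.2] [0.26 0.26] [[581.1 194.2  34. ]
 [581.7 193.9  34. ]]
103.50010719414462 143.8359898945119
72.58442426576997
R [(np.float64(13.4), np.float64(-83.7)), (np.float64(60.7), np.float64(-166.9))]
M [(np.float64(19.9), np.float64(-79.7)), (np.float64(60.4), np.float64(-167.3))]
L [(np.float64(16.9), np.float64(-74.2)), (np.float64(59.8), np.float64(-166.6))]
{'R': array([130.8, 185. ]), 'M': array([160.1, 177.8]), 'L': array([189.7, 170.7])}
{'R': array([174.2, 154.7]), 'M': array([195.3, 162. ]), 'L': array([217.5, 169.7])}
```

The bar tops stand at z ≈ 34 mm, which agrees with the text. The rack's y axis lies at about 103.3°, and the apparent thicknesses are R 13, M 19 and L 16 mm. Now I'll gauge by pinching, starting with R.

```bash
python3 - <<'E'
from rig import bot, effector
from h import *
A=np.radians(103.3)
C={'R':(547.9,333.9),'M':(564.6,264.7)}
t0=bot.get_t()
for k in 'RM':
    x,y=C[k]
    if k=='R': bot.move_pose([x,y,60],quat(A))
    else: bot.line_to([x,y,50],feed=250)
    print(k,bot.line_to([x,y,11],feed=100,guard=10),bot.get_eef_pos().round(1),bot.get_wrist_force().round(1))
    effector.clamp()
    print(" width",bot.get_grip_width(),bot.get_wrist_force().round(1),bot.get_eef_pos().round(1),bot.get_t())
    effector.open_jaws()
    print(" open",bot.get_grip_width(),bot.get_t())
    bot.line_to([x,y,50],feed=200)
print(bot.get_t())
E
```

```text
R False [548.5 333.8  11.7] [-0.2  0.   0.7]
 width 11.648041042888282 [-1.7  0.4  5.5] [548.  334.   11.3] 4.6417
 open 85.19894579571343 5.3417
M False [564.4 265.1  11. ] [-0.6 -0.1 -0.4]
 width 18.155840090595515 [-0.9 -1.5  5.4] [564.8 264.6  11.4] 7.2833
 open 85.40970775792229 7.95
8.2917
```

R reads 11.6 mm, so it is the 13, and M reads 18.2 mm, so it is the 19. I'll pinch L, expect about 15, and lift it if that fits.

```bash
python3 - <<'E'
from rig import bot, effector,imaging
from h import *
x,y=581.5,194.0
bot.line_to([x,y,50],feed=250)
print(bot.line_to([x,y,11],feed=100,guard=10),bot.get_eef_pos().round(1))
effector.clamp()
w=bot.get_grip_width();print(" width",w,bot.get_wrist_force().round(1),bot.get_eef_pos().round(1),bot.get_t())
if 13.5<w<16.7:
    bot.line_to([x,y,60],feed=120)
    print(bot.get_grip_width(),bot.get_wrist_force().round(1),bot.get_t())
    p=imaging.camera_params("wrist");np.save("wr2.npy",p,allow_pickle=True)
    cv2.imwrite("pics/wr2.png",imaging.read_camera("wrist")[:,:,::-1])
    cv2.imwrite("pics/top2.png",imaging.read_camera("top")[:,:,::-1])
    cv2.imwrite("pics/scene2.png",imaging.read_camera("scene")[:,:,::-1])
E
```

```text
False [581.3 194.4  11. ]
 width 14.963054216322604 [-1.3 -0.1  5.7] [581.7 194.   11.3] 9.9167
15.106045489796186 [ 0.4 -0.6 -1.9] 10.475
```

View pics/wr2.png

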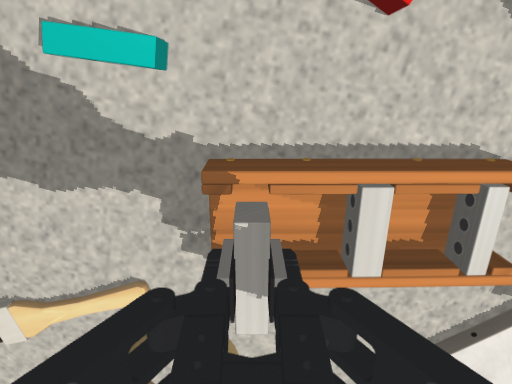

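View pics/scene2.png

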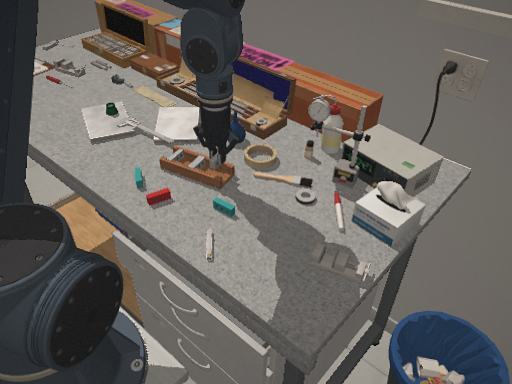

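The bar is held: the grip reads 15.1 mm, so it is the 16, and the other two still stand in the rack at view pixels (370,230) and (483,230). I'll set it on edge on the bare strip at about (520,−40).

```bash
python3 - <<'E'
from rig import bot, effector,imaging
from h import *
x,y=520.,-40.
bot.line_to([x,y,60],feed=250)
bot.line_to([x,y,8],feed=120)
print(bot.line_to([x,y,1.5],feed=20,guard=5),bot.get_eef_pos().round(1),bot.get_wrist_force().round(1),bot.get_t())
effector.open_jaws()
bot.line_to([x,y,90],feed=200)
A=np.radians(13.5);tx=np.array([-np.sin(A),np.cos(A),0]);ty=np.array([np.cos(A),np.sin(A),0])
# vise views: camera on +tx side
c=np.array([533,-233,0])
for i,(ox,oy) in enumerate([(-40,35),(-40,-35)]):
    P=c+tx*ox+ty*oy+[0,0,150]
    if i==0: bot.move_pose(list(P),quat(A))
    else: bot.line_to(list(P))
    bot.dwell(0.15)
    p=imaging.camera_params("wrist");im=imaging.read_camera("wrist")
    cv2.imwrite(f"pics/wv{i}.png",im[:,:,::-1]); np.save(f"wv{i}.npy",p,allow_pickle=True)
    print(bot.get_t(),bot.get_eef_pos())
cv2.imwrite("pics/top3.png",imaging.read_camera("top")[:,:,::-1])
E
```

```text
True [520.8 -40.    3.3] [-1.8  0.4  9.1] 12.65
15.2417 [ 576.37210225 -262.84695493  149.83096161]
16.0583 [ 509.02324436 -279.78319619  149.78847954]
```

View pics/wv0.png

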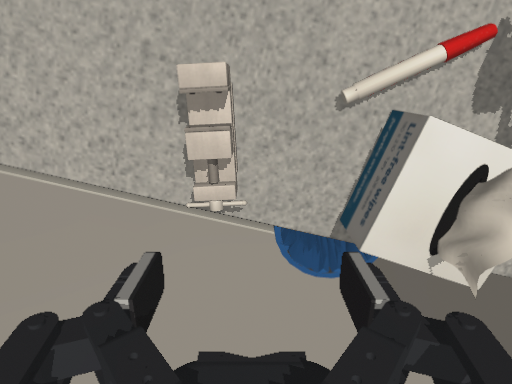

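View pics/wv1.png

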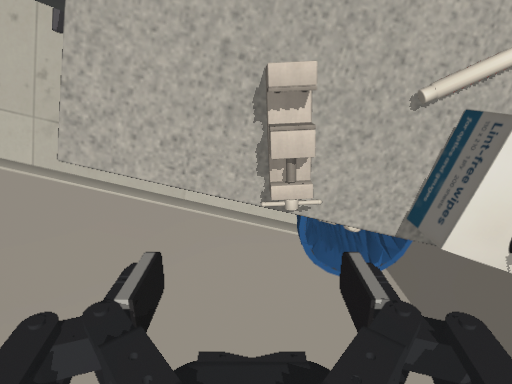

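View pics/top3.png

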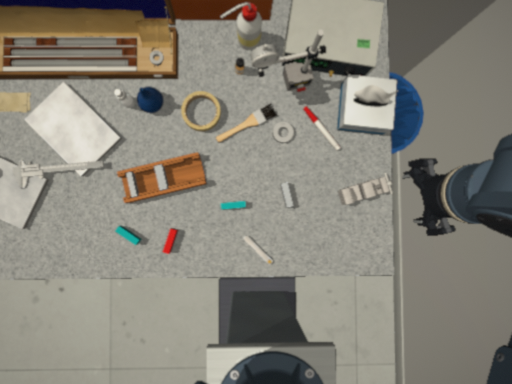

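The top view shows the bar standing alone at (288,195). The wrist views show the vise with its fixed jaw at the top, at (203,77) in view 0 and (291,75) in view 1, and the moving jaw at (208,145) and (292,142). I'll enlarge these for corner picking.

```bash
python3 - <<'E'
from h import *
o=[]
for i,(x0,y0) in enumerate([(165,55),(250,55)]):
    im=cv2.imread(f"pics/wv{i}.png")[y0:y0+120,x0:x0+80]
    o.append(cv2.resize(im,None,fx=5,fy=5,interpolation=cv2.INTER_NEAREST))
W=np.hstack(o)
for k in range(0,16): cv2.line(W,(k*50,0),(k*50,4),(0,0,255),1)
for k in range(0,12): cv2.line(W,(0,k*50),(4,k*50),(0,0,255),1)
cv2.imwrite("pics/vz.png",W)
E
```

```text
(no output)
```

View pics/vz.png

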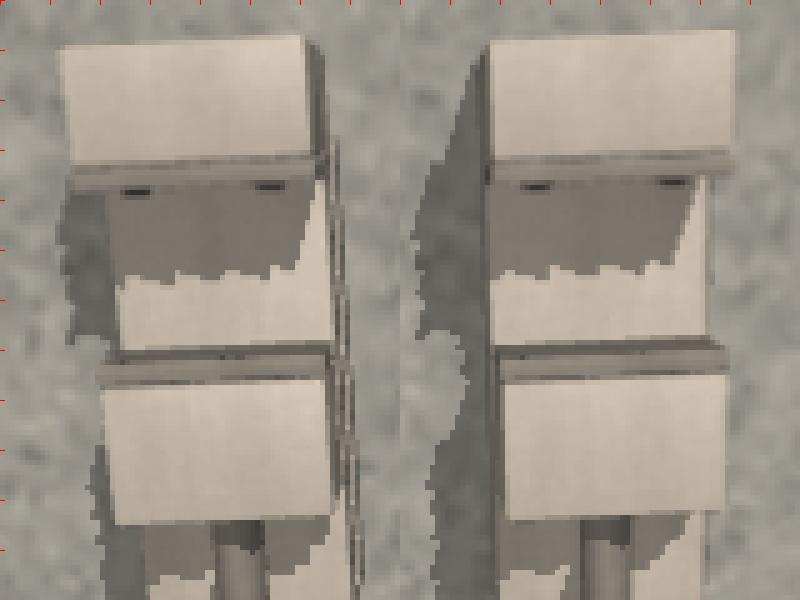

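```bash
cat > vz.py <<'E'
from h import *
p=[np.load(f"wv{i}.npy",allow_pickle=True).item() for i in (0,1)]
off=[(165,55),(250,55)]
pts={'mbL':[(115,524),(105,518)],'mbR':[(330,516),(324,511)],'fbL':[(60,46),(90,40)],'fbR':[(305,36),(336,31)],
 'ffL':[(73,189),(90,182)],'ffR':[(316,178),(333,174)],'mfL':[(98,362),(99,356)],'mfR':[(329,349),(328,348)]}
X={}
for k,v in pts.items():
    uv=[np.array(a)/5-0.5+o for a,o in zip(v,off)]  # zoom->pixel centre convention
    rs=[]
    for q,u in zip(p,uv):
        o,d=ray(q,u);rs.append((o,d[0]))
    T,r=tri(rs); pl=np.mean([onz(q,[u],40)[0] for q,u in zip(p,uv)],0); X[k]=pl
    print(k,T.round(1),np.round(r,2),pl.round(1))
for a,b in (('mbL','mbR'),('fbL','fbR'),('ffL','ffR'),('mfL','mfR'),('fbL','mbL'),('fbR','mbR'),('ffL','mfL'),('ffR','mfR'),('mfL','mbL'),('mfR','mbR'),('fbL','ffL'),('fbR','ffR')):
    d=X[b]-X[a];print(a,b,round(np.linalg.norm(d),1),round(np.degrees(np.arctan2(d[1],d[0])),1))
E
python3 vz.py; python3 -c "
from vz import p;print([q['T'][:3,3].round(0) for q in p])"|tail -1
```

```text
mbL [ 517.9 -250.7   39.4] [0.07 0.07] [ 517.9 -250.5   40. ]
mbR [ 552.5 -240.5   41.5] [0.01 0.01] [ 552.7 -240.8   40. ]
fbL [ 496.9 -179.4   40.2] [0.05 0.05] [ 496.9 -179.3   40. ]
fbR [ 532.8 -169.3   40.2] [0. 0.] [ 532.8 -169.3   40. ]
ffL [ 502.1 -199.5   39.2] [0.06 0.06] [ 502.2 -199.4   40. ]
ffR [ 538.8 -189.2   38.7] [0.08 0.08] [ 538.7 -189.2   40. ]
mfL [ 510.3 -225.2   38. ] [0.03 0.03] [ 510.4 -225.    40. ]
mfR [ 546.4 -215.    36.3] [0.32 0.32] [ 546.1 -214.6   40. ]
mbL mbR 36.1 15.6
fbL fbR 37.3 15.6
ffL ffR 37.9 15.7
mfL mfR 37.1 16.2
fbL mbL 74.2 -73.5
fbR mbR 74.3 -74.5
ffL mfL 26.8 -72.1
ffR mfR 26.5 -73.9
mfL mbL 26.7 -73.7
mfR mbR 27.0 -75.7
fbL ffL 20.8 -75.2
fbR ffR 20.7 -73.6
[array([ 556., -182.,  294.]), array([ 489., -199.,  294.])]
```

The vise x axis lies at about 15.7° and the jaw tops at z ≈ 40. The gap is about 27 mm, with the fixed face midpoint near (520.6,−194.6). Next I'll look at the standing bar from two places and then regrasp it by its ends.

```bash
python3 - <<'E'
from rig import bot, effector,imaging
from h import *
A=np.radians(13.3);tx=np.array([-np.sin(A),np.cos(A),0]);ty=np.array([np.cos(A),np.sin(A),0])
c=np.array([520.6,-40,0]); o=[]
for i,(ox,oy) in enumerate([(-45,-25),(-45,25)]):
    P=c+tx*ox+ty*oy+[0,0,110]
    if i==0: bot.move_pose(list(P),quat(A))
    else: bot.line_to(list(P))
    bot.dwell(0.15)
    p=imaging.camera_params("wrist");im=imaging.read_camera("wrist")[:,:,::-1]
    cv2.imwrite(f"pics/wb{i}.png",im); np.save(f"wb{i}.npy",p,allow_pickle=True)
    u=proj(p,c+[0,0,26])[0].astype(int); print(bot.get_t(),u)
    o.append(cv2.resize(im[u[1]-60:u[1]+60,u[0]-80:u[0]+80],None,fx=2.5*2,fy=2.5*2,interpolation=cv2.INTER_NEAREST)[:300] if 0 else cv2.resize(im[max(0,u[1]-50):u[1]+50,u[0]-65:u[0]+65],(520,400),interpolation=cv2.INTER_NEAREST)[:, 60:460])
cv2.imwrite("pics/wbz.png",np.hstack(o))
E
```

```text
17.1083 [285 139]
17.7917 [219 140]
```

View pics/wbz.png

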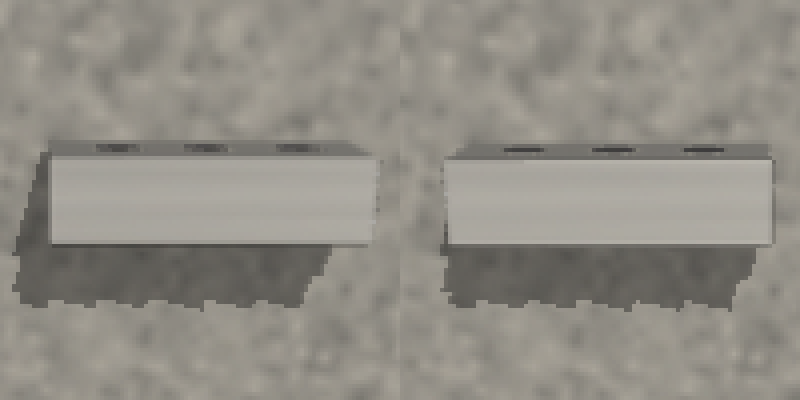

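```bash
python3 - <<'E'
from h import *
p=[np.load(f"wb{i}.npy",allow_pickle=True).item() for i in (0,1)]
U=[(285,139),(219,140)]
pts={'TL':[(50,156),(46,159)],'TR':[(376,156),(372,159)],'BR':[(372,244),(371,244)],'BL':[(50,244),(48,244)]}
Y={}
for k,v in pts.items():
    rs=[];pl=[]
    for q,u0,a in zip(p,U,v):
        u=np.array([u0[0]-65+(60+a[0])/4-.5,u0[1]-50+a[1]/4-.5]);o,d=ray(q,u);rs.append((o,d[0]));pl.append(onz(q,[u],26)[0])
    T,r=tri(rs);Y[k]=np.mean(pl,0);print(k,T.round(1),np.round(r,2),np.round(pl,1).tolist())
c=sum(Y.values())/4;e=(Y['TR']+Y['BR']-Y['TL']-Y['BL'])/2;w=Y['TL']-Y['BL']
print(c,np.linalg.norm(e),np.degrees(np.arctan2(e[1],e[0])),np.linalg.norm(w))
E
```

```text
TL [490.9 -38.4  24.7] [0.06 0.06] [[490.9, -38.2, 26.0], [491.2, -38.2, 26.0]]
TR [548.8 -24.8  24.7] [0.12 0.12] [[548.4, -24.6, 26.0], [548.8, -24.7, 26.0]]
BR [552.3 -39.9  26.9] [0.16 0.16] [[552.6, -40.2, 26.0], [552.3, -39.9, 26.0]]
BL [494.4 -53.4  27.7] [0.19 0.19] [[494.5, -53.9, 26.0], [494.0, -53.6, 26.0]]
[521.57722113 -39.15254006  26.        ] 59.47054487509491 13.251648200354309 15.868899573058643
```

The bar stands on edge with its top at z ≈ 26, centre (521.6,−39.2), angle 13.25°. I'll regrasp it by the ends, lift, move over the vise gap and look before lowering.

```bash
python3 - <<'E'
from rig import bot, effector,imaging
from h import *
A=np.radians(13.25)
x,y=521.4,-39.3
bot.line_to([x,y,60],feed=200)
print(bot.line_to([x,y,0],feed=100,guard=10),bot.get_eef_pos().round(1),bot.get_wrist_force().round(1))
effector.clamp()
w=bot.get_grip_width();print(" width",w,bot.get_wrist_force().round(1),bot.get_eef_pos().round(1),bot.get_t())
if 55<w<65:
    bot.line_to([x,y,70],feed=120)
    print(bot.get_grip_width(),bot.get_wrist_force().round(1))
    bot.line_to([524.2,-206.9,70],frame=quat(np.radians(15.7)),feed=150)
    bot.line_to([524.2,-206.9,52],feed=80); bot.dwell(.1)
    p=imaging.camera_params("wrist");np.save("wp.npy",p,allow_pickle=True)
    im=imaging.read_camera("wrist")[:,:,::-1]
    cv2.imwrite("pics/wp.png",im); s=imaging.read_camera("scene")[:,:,::-1]; cv2.imwrite("pics/sp.png",s)
    print(bot.get_t(),bot.get_eef_pos(),bot.get_grip_width())
E
python3 - <<'E'
import cv2,numpy as np
a=cv2.imread("pics/wp.png")[184:384,120:390]
b=cv2.imread("pics/sp.png")[215:295,290:390]
cv2.imwrite("pics/wpz.png",np.hstack([cv2.resize(a,(420,311)),cv2.resize(b,(380,311),interpolation=cv2.INTER_CUBIC)]))
E
```

```text
False [522.  -39.5   0.6] [ 0.4 -0.2 -0.2]
 width 58.92750660950293 [-3.6  1.  11.6] [521.9 -39.4   1. ] 19.4333
58.54702383774616 [-0.   1.3 -1.5]
22.0083 [ 524.50045588 -206.93810926   52.43467044] 58.309966975056
```

View pics/wp.png

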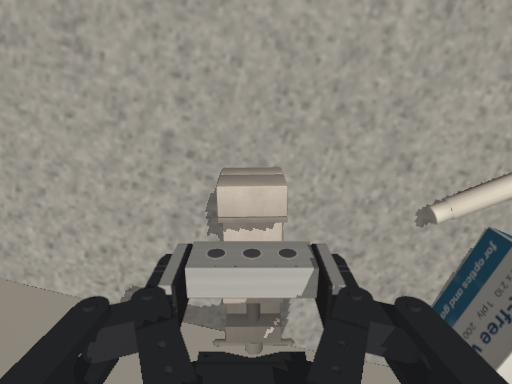

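View pics/wpz.png

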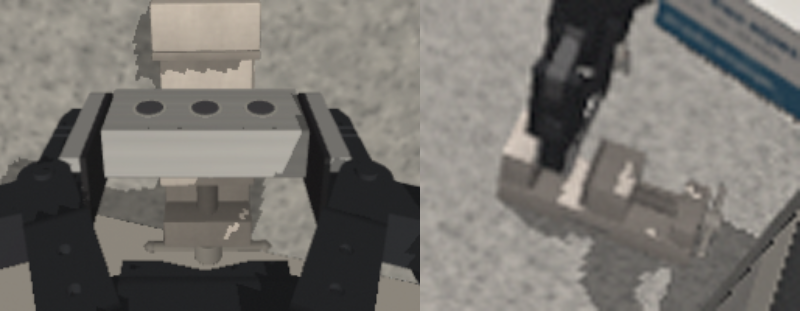

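```bash
python3 - <<'E'
from h import *
p=np.load("wp.npy",allow_pickle=True).item()
U=np.array([.9627,.2706]);V=np.array([-.2706,.9627])
im=cv2.cvtColor(cv2.imread("pics/wp.png"),cv2.COLOR_BGR2GRAY).astype(int)
print("col252:",[(r,im[r,246:258].mean().round()) for r in list(range(160,232))+list(range(234,304))])
for n,uv,z in [('topnear',(251,267),77.4),('topfar',(251,297),77.4),('botnear',(251,241),51.4),('fixface',(252,218),40),('fixbackish',(252,186),40),('ffL',(216,219),40),('ffR',(287,218),40),('barL',(187,269),77.4),('barR',(314,269),77.4)]:
    X=onz(p,[uv],z)[0][:2];print(n,X.round(1),"u",round(X@U,1),"v",round(X@V,1))
E
```

```text
col252: [(160, np.float64(139.0)), (161, np.float64(139.0)), (162, np.float64(141.0)), (163, np.float64(142.0)), (164, np.float64(143.0)), (165, np.float64(142.0)), (166, np.float64(142.0)), (167, np.float64(122.0)), (168, np.float64(106.0)), (169, np.float64(112.0)), (170, np.float64(116.0)), (171, np.float64(124.0)), (172, np.float64(131.0)), (173, np.float64(138.0)), (174, np.float64(130.0)), (175, np.float64(107.0)), (176, np.float64(111.0)), (177, np.float64(114.0)), (178, np.float64(116.0)), (179, np.float64(118.0)), (180, np.float64(122.0)), (181, np.float64(125.0)), (182, np.float64(128.0)), (183, np.float64(133.0)), (184, np.float64(137.0)), (185, np.float64(142.0)), (186, np.float64(176.0)), (187, np.float64(186.0)), (188, np.float64(182.0)), (189, np.float64(181.0)), (190, np.float64(181.0)), (191, np.float64(180.0)), (192, np.float64(180.0)), (193, np.float64(179.0)), (194, np.float64(179.0)), (195, np.float64(178.0)), (196, np.float64(179.0)), (197, np.float64(179.0)), (198, np.float64(178.0)), (199, np.float64(179.0)), (200, np.float64(178.0)), (201, np.float64(176.0)),
[... 2247 characters left out ...]
9.0)), (291, np.float64(169.0)), (292, np.float64(170.0)), (293, np.float64(171.0)), (294, np.float64(170.0)), (295, np.float64(169.0)), (296, np.float64(172.0)), (297, np.float64(156.0)), (298, np.float64(121.0)), (299, np.float64(115.0)), (300, np.float64(112.0)), (301, np.float64(112.0)), (302, np.float64(107.0)), (303, np.float64(91.0))]
topnear [ 521.4 -199.5] u 448.0 v -333.1
topfar [ 525.7 -214.7] u 448.0 v -349.0
botnear [ 521.7 -200.3] u 448.0 v -334.0
fixface [ 520.  -192.5] u 448.5 v -326.0
fixbackish [ 515.  -174.8] u 448.5 v -307.7
ffL [ 501.2 -198.4] u 428.9 v -326.6
ffR [ 538.4 -187.3] u 467.7 v -326.0
barL [ 494.5 -208.1] u 419.7 v -334.2
barR [ 548.5 -193. ] u 475.8 v -334.2
```

The bar is centred over the gap, with about 6 mm to the fixed face and 5.5 mm to the moving one, and its middle in u agrees within 1 mm. I'll lower it, slide gently against the fixed jaw and release.

```bash
python3 - <<'E'
from rig import bot, effector,imaging
from h import *
V=np.array([-.2706,.9627,0]);Ux=np.array([.9627,.2706,0])
P=np.array([524.3,-206.85,0])
print(bot.line_to(list(P+[0,0,22]),feed=60,guard=8),bot.get_eef_pos().round(1),bot.get_wrist_force().round(1))
print(bot.line_to(list(P+[0,0,13]),feed=15,guard=6),bot.get_eef_pos().round(1),bot.get_wrist_force().round(1))
z=bot.get_eef_pos()[2]
print(bot.line_to(list(P+[0,0,z+.4]),feed=20))
print(bot.get_eef_pos().round(1),bot.get_wrist_force().round(1),bot.get_grip_width())
e=bot.get_eef_pos()
print(bot.line_to(list(e+V*8),feed=15,guard=6),bot.get_eef_pos().round(1),((bot.get_eef_pos()-P)@V).round(1),bot.get_wrist_force().round(1),bot.get_t())
E
```

```text
False [ 524.3 -206.9   22. ] [-0.3 -0.  -1.3]
True [ 524.5 -206.9   17. ] [-1.5 -0.5  8.7]
False
[ 524.2 -206.8   17.3] [ 0.2  0.2 -2.9] 58.82329930334116
True [ 522.9 -202.7   17.1] 4.4 [ 1.3 -3.7  0.8] 23.725
```

```bash
python3 - <<'E'
from rig import bot, effector,imaging
from h import *
V=np.array([-.2706,.9627,0])
e=bot.get_eef_pos()
print(bot.line_to(list(e-[0,0,3]),feed=15,guard=4),bot.get_eef_pos().round(1),bot.get_wrist_force().round(1))
effector.open_jaws()
e=bot.get_eef_pos();bot.line_to([e[0],e[1],75],feed=120)
e=bot.get_eef_pos();bot.line_to(list(e-V*60+[0,0,35]),feed=200);bot.dwell(.15)
p=imaging.camera_params("wrist");np.save("wq.npy",p,allow_pickle=True)
im=imaging.read_camera("wrist")[:,:,::-1];cv2.imwrite("pics/wq.png",im)
s=imaging.read_camera("scene")[:,:,::-1];cv2.imwrite("pics/sq.png",s)
u=proj(p,[524,-210,40])[0].astype(int);print(u,bot.get_t())
a=cv2.resize(im[max(0,u[1]-60):u[1]+60,u[0]-50:u[0]+50],(500,600),interpolation=cv2.INTER_NEAREST)
b=cv2.resize(s[225:295,305:385],(300,262),interpolation=cv2.INTER_CUBIC);b=cv2.copyMakeBorder(b,0,338,0,0,0)
cv2.imwrite("pics/wqz.png",np.hstack([a,b]))
E
```

```text
True [ 523.  -202.8   17.1] [-4.6  1.4 14.6]
[252 135] 25.7083
```

View pics/wqz.png

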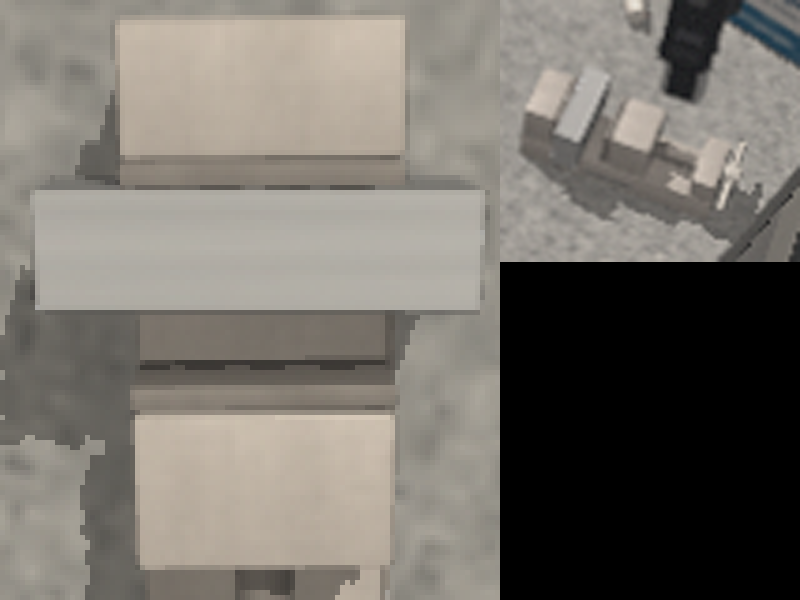

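The bar is seated at the fixed jaw, sticking out about 12.2 mm on the left and 11.6 mm on the right. Now I'll take the moving jaw by its sides and slide it shut.

```bash
python3 - <<'E'
from rig import bot, effector,imaging
from h import *
V=np.array([-.2706,.9627,0])
P=np.array([532.4,-234.7,0])
bot.line_to(list(P+[0,0,75]),feed=150)
print(bot.line_to(list(P+[0,0,18]),feed=80,guard=8),bot.get_eef_pos().round(1))
effector.clamp();print(bot.get_grip_width(),bot.get_wrist_force().round(1),bot.get_eef_pos().round(1),bot.get_t())
if 30<bot.get_grip_width()<40:
    e=bot.get_eef_pos();e[2]=18.2
    print(bot.line_to(list(e+V*16),feed=20,guard=8),((bot.get_eef_pos()-e)@V).round(1),bot.get_wrist_force().round(1),bot.get_t())
E
```

```text
False [ 532.7 -234.9   18.5]
36.05590997828299 [ 0.8 -0.1  6.4] [ 533.  -234.9   18.6] 27.5167
True 11.1 [ 0.  -3.3  3.9] 28.1083
```

```bash
python3 - <<'E'
from rig import bot, effector,imaging
from h import *
V=np.array([-.2706,.9627,0])
e=bot.get_eef_pos()
print(bot.line_to(list(e+V*4),feed=8,guard=12),((bot.get_eef_pos()-e)@V).round(2),bot.get_wrist_force().round(1),bot.get_t())
effector.open_jaws()
e=bot.get_eef_pos();bot.line_to([e[0],e[1],75],feed=120)
e=bot.get_eef_pos();bot.line_to(list(e-V*45+[0,0,35]),feed=200);bot.dwell(.15)
p=imaging.camera_params("wrist");np.save("wf.npy",p,allow_pickle=True)
im=imaging.read_camera("wrist")[:,:,::-1];cv2.imwrite("pics/wf.png",im)
s=imaging.read_camera("scene")[:,:,::-1];cv2.imwrite("pics/sf.png",s)
cv2.imwrite("pics/tf.png",imaging.read_camera("top")[:,:,::-1])
u=proj(p,[524,-210,40])[0].astype(int);print(u,bot.get_t())
a=cv2.resize(im[max(0,u[1]-60):u[1]+60,u[0]-50:u[0]+50],(500,600),interpolation=cv2.INTER_NEAREST)
b=cv2.resize(s[225:295,305:385],(300,262),interpolation=cv2.INTER_CUBIC);b=cv2.copyMakeBorder(b,0,338,0,0,0)
cv2.imwrite("pics/wfz.png",np.hstack([a,b]))
E
```

```text
True -0.05 [ 0.7 -2.1  4. ] 28.375
[251 123] 30.275
```

View pics/wfz.png

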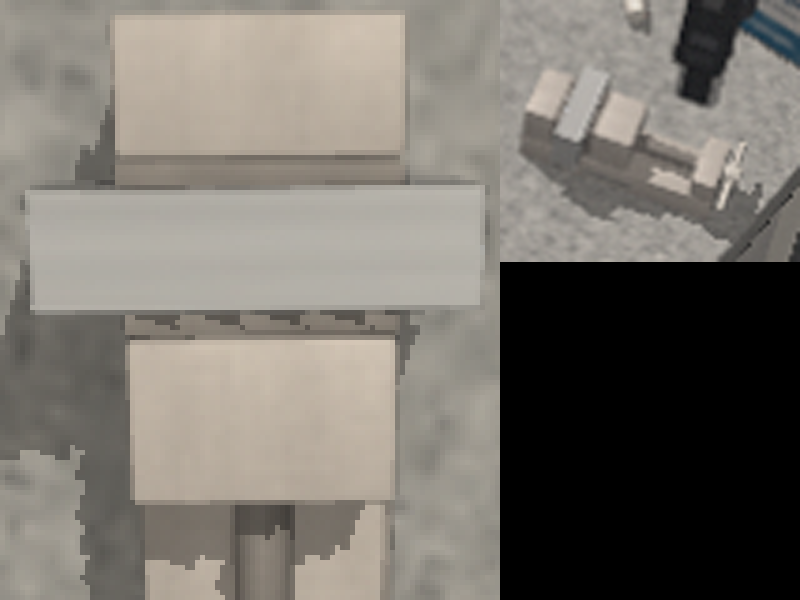

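View pics/tf.png

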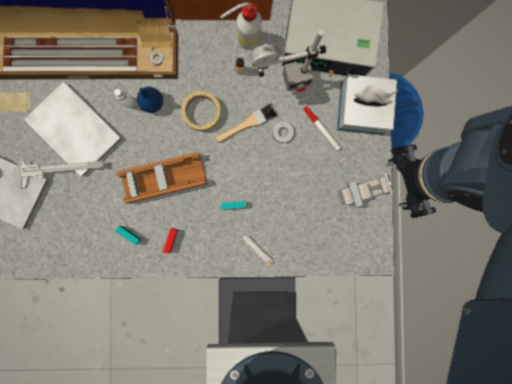

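```bash
python3 - <<'E'
from h import *
U=np.array([.9627,.2706]);V=np.array([-.2706,.9627])
for n,u0,rows in (("wq",(252,135),dict(fb=17,ff=187,mb=568,mf=386)),("wf",(251,123),dict(fb=14,ff=186,mf=314,mb=501))):
    p=np.load(n+".npy",allow_pickle=True).item()
    v={k:onz(p,[(u0[0]-50+260/5-.5,u0[1]-60+r/5-.5)],40)[0][:2]@V for k,r in rows.items()}
    print(n,{k:round(x,1) for k,x in v.items()},"gap from backs",round(v['fb']-v['mb']-47.5,1),p['T'][:3,3].round(0)[:2]@V)
    bt=[onz(p,[(u0[0]-50+260/5-.5,u0[1]-60+r/5-.5)],42)[0][:2]@V for r in ((190,310) if n=="wq" else (187.5,309))]
    print(" bar top edges",np.round(bt,1))
E
```

```text
wq {'fb': np.float64(-307.0), 'ff': np.float64(-328.4), 'mb': np.float64(-381.6), 'mf': np.float64(-355.2)} gap from backs 27.1 -312.645
 bar top edges [-328.6 -344.4]
wf {'fb': np.float64(-307.1), 'ff': np.float64(-328.3), 'mf': np.float64(-344.9), 'mb': np.float64(-370.6)} gap from backs 16.0 -319.233
 bar top edges [-328.4 -344. ]
```

```bash
python3 - <<'E'
import cv2,numpy as np
s=cv2.imread("pics/sf.png");t=cv2.imread("pics/tf.png");t0=cv2.imread("pics/top0.png")
d=cv2.absdiff(t,t0).max(2);d=cv2.threshold(d,40,255,0)[1]
for c in cv2.findContours(cv2.dilate(d,np.ones((5,5))),0,2)[0]:
    x,y,w,h=cv2.boundingRect(c)
    if x<385: print(x,y,w,h)
a=cv2.resize(s[225:285,300:390],(800,533),interpolation=cv2.INTER_CUBIC);cv2.imwrite("pics/sfz.png",a)
E
```

```text
235 375 14 9
0 365 58 19
205 345 72 16
0 342 11 18
134 190 5 5
132 182 5 5
349 181 33 29
182 155 24 30
```

View pics/sfz.png

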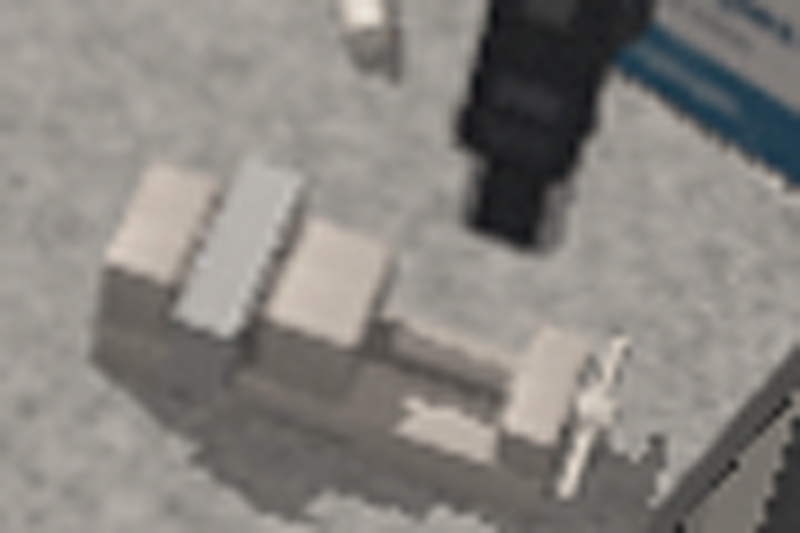

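The jaw gap now measures 16.0 mm, equal to the bar, which lies between v = −328.4 and −344. The bystanders are unchanged in the top view, and the gripper is clear of everything. Handing in.

```bash
python3 -c "
from rig import bot,job
print(bot.get_eef_pos(),bot.get_wrist_force(),bot.get_t());print(job.hand_in())"
```

```text
[ 541.3021931  -266.80414623  108.98325986] [ 0.73412027 -0.82135417  0.70546484] 30.275
the job is handed in; nothing more can be done
None
```

The 16 mm parallel is clamped in the vise between both jaws, and the job was handed in at 30.3 s of the 64 s allowed.

- **Gauging:** I pinched all three where they stood. They read 11.6, 18.2 and 15.0 mm, each about 1 mm under its nominal size, so they are the 13, 19 and 16. The 16 was the one at the rack's −y end, and the camera widths agreed.
- **Moving it:** I stood it on edge on the bare strip, let go, and took it again by its two ends. I then lowered it to the bed along the jaws, slid it against the fixed jaw and let go.
- **Closing the vise:** I took the moving jaw by its sides and slid it 11.1 mm until it stopped. A second push did not move it any further.
- **Last checks:**
  - The camera puts the gap between the jaws at 16.0 mm. The bar spans it to within about 0.5 mm.
  - The bar is centred to about 0.3 mm along the jaws.
  - The other two parallels are still in their grooves. The top view shows nothing else moved except the vise jaw, and a barely visible shift of the 13 mm bar in its groove from the pinch.
- **Disagreement:** The camera put the gap to the fixed jaw at about 6 mm before the slide, but the force stop came after 4.4 mm. The next picture showed the bar within about 1 pixel of the fixed jaw, and closing the moving jaw took up whatever was left.

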